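Find the loose jig bolt and hold its cover open

ROBOT

A 6-joint arm with a two-finger parallel gripper is mounted at the origin on the work surface. World frame = base frame: x ahead of the robot, y to its left, z up, the work surface at z = 0. Lengths are in m, angles in rad, forces in N, time in s.
With the tool pointing down it reaches from about 0.35 to 0.975 m from the base axis. Payload 4.9 kg.
Tool frame: the origin (TCP) lies midway between the tips of the shut fingers; the grasp point (between the pads) lies 19 mm behind it; z points along the fingers, y is the line along which they close (so a half turn about z gives the same grasp; the last joint's range is limited). The gripper opens to 85 mm and grips with 20 to 120 N. Pads are 22 mm wide; open, the fingers measure 114 mm over their backs; the gripper's body (76 mm by 85 mm) begins 54 mm behind the grasp point. The pads swing forward as they close: fully open they stand 13 mm farther back than shut.
Start: joints at [1.119, 0.053, 1.613, -0, 1.476, -0.119], TCP at [0.204, 0.591, 0.205] pointing down, gripper open.
Joint ranges: [-3.01, 3.01], [-1.01, 2.22], [0.06, 2.58], [-1.02, 4.17], [0.09, 2.62], [-3.14, 3.14]. Speed limits (rad/s): [2.57, 2.57, 3.14, 3.14, 3.14, 3.14].

INTERFACE

Orientations are given as a unit quaternion [w, x, y, z].
In Python, from plant import * gives the robot as it stands.
- The arm moves only by the tool jog_arm, never from a script. Its argument "targets" is a list of rows, each a list of 3 entries, a list of its own where there are three numbers: the shift along the tool's x, y, z in units of 25 mm (1.0 is 25 mm), then the turn, a rotation vector about the tool's x, y, z in units of 8 degrees (1.0 is 8 degrees), then the opening in per cent of the stroke, from 0 (shut) to 100 (fully open). A call has 1 to 8 rows; each row is the pose to reach, as a shift and turn from the pose commanded when the call began, along the tool's axes at that moment; what a row does not reach only later rows make up. A row lasts 1/8 s, in which the tool goes at most 62.5 mm and 10.7 degrees, less where a joint would pass 70% of its speed; a pose out of reach is approached as far as the arm can. A call with a gripper value outside its range is refused whole. The fingers move at their own pace and stop on an object; the grip force is fixed at half the most. Time passes only in rows, so rows that repeat a pose let the fingers close. It gives the time, the measured TCP pose, the force, the opening and the grip force at its end, in the units of the state.
- state(): the state, without advancing time (a new reading comes with each control period).
- grab_frame(name): name is "side" or "top" or "wrist"; returns (picture, depth): 384x512x3 uint8, red, green, blue; 384x512 float32, m along the optical axis (not along the pixel's ray), 0 where there is no reading.
- camera_params(name): a dict with "fovy" (degrees; the focal length in pixels is half the picture's height over the tangent of half this angle, whatever the lens; pixels are square), "cx", "cy" (the principal point, pixels), "rvec" (rotation vector, rad) and "tvec" (3), from world to camera coordinates, as OpenCV has them; the wrist camera has in their place "hand_eye" (4x4, takes a point from camera to tool coordinates, whose origin is the TCP and whose axes are the flange's). Camera axes: x right, y down, z forward; pixel columns grow to the right and rows downward; lengths in m; the calibration is good to about 2 mm. A picture is of the moment at which its call begins: read the wrist's pose just before it. camera_params takes no time and is no camera call.
- job_done(): hands the job in; it is judged then, once.
The state is a dict: "time": time; "joint_pos": joint angles; "joint_vel": joint speeds; "joint_efforts": joint torques, N m; "tool_pos": TCP position; "tool_rot": TCP orientation; "contact_force": force on the tool from outside, world axes, zero at the start; "ft_torque": the same for the moment, N m; "gripper_width": opening from 0.0 (shut) to 1.0 (fully open); "grasp_force": force on a finger pad.
Only numpy, scipy, OpenCV 4.12 (cv2) and the standard library are available. Lean on these libraries where they do the work, as an engineer would, in place of code of your own. Each camera call takes 0.05 s, during which the arm holds its last target. There are 200 camera calls.

TASK

Turn the isolator's rotary handle to off, then tap the heads of the three bolts on the phone clamping jig until you find the loose one, which sinks and stays down. Lift the hinged cover beside that bolt by its tab to about 45 degrees, so that a colleague can reach the lock nut under it, and finish while still holding it open. Leave the other two covers shut and do not knock the other things on the bench about.

Things in the scene. Friction and masses are not known exactly. Their poses are not given: they have to be found in the camera images.
- jig: Dark metal phone clamping jig fixed to the bench. Origin at bench level; own x points away from the robot, z up. Block 50 mm high, 260 mm long in y, from x -75 to +35 mm; a 24 mm ledge with a phone goes on to +115 mm. Bolts 1, 2, 3 stand at x -55 mm, y +85, 0, -85 mm; the cover of the same number lies just beyond its bolt (+x), its hinge line along own y at x -30 mm, z 56 mm
- bolt1_top (a point): Centre of the top of bolt 1's steel hex head, 22 mm across, 12 mm high, top 71 mm above the bench at the start. One of the three bolts, a different one each time, is loose: pushed down with about 3 N it sinks 8 mm and stays down. The tight ones give at most about 1 mm
- bolt1 (a joint): How far bolt 1 has been pushed down: 0 at the start, 0.008 m when a loose bolt is fully sunk
- tab1 (a point): Middle of the top of the upright tab on steel cover 1 (plate 56 x 50 x 3 mm, 90 g). The tab is 10 mm thick along the jig's y, 22 mm along x, 32 mm high above the plate; it stands near the far free edge, 44 mm beyond the hinge line, its top 35 mm above the hinge line. Its axes turn with the cover; shut, they are the jig's
- cover1 (a joint): Angle of cover 1 (rad): 0 lying shut, growing as its far edge is lifted and swings up towards the robot, stop at 1.2. Its weight and a light spring (1 to 2 N at the tab) always shut it when let go
- bolt2_top (a point): Centre of the top of bolt 2's steel hex head, 22 mm across, 12 mm high, top 71 mm above the bench at the start. One of the three bolts, a different one each time, is loose: pushed down with about 3 N it sinks 8 mm and stays down. The tight ones give at most about 1 mm
- bolt2 (a joint): How far bolt 2 has been pushed down: 0 at the start, 0.008 m when a loose bolt is fully sunk
- tab2 (a point): Middle of the top of the upright tab on steel cover 2 (plate 56 x 50 x 3 mm, 90 g). The tab is 10 mm thick along the jig's y, 22 mm along x, 32 mm high above the plate; it stands near the far free edge, 44 mm beyond the hinge line, its top 35 mm above the hinge line. Its axes turn with the cover; shut, they are the jig's
- cover2 (a joint): Angle of cover 2 (rad): 0 lying shut, growing as its far edge is lifted and swings up towards the robot, stop at 1.2. Its weight and a light spring (1 to 2 N at the tab) always shut it when let go
- bolt3_top (a point): Centre of the top of bolt 3's steel hex head, 22 mm across, 12 mm high, top 71 mm above the bench at the start. One of the three bolts, a different one each time, is loose: pushed down with about 3 N it sinks 8 mm and stays down. The tight ones give at most about 1 mm
- bolt3 (a joint): How far bolt 3 has been pushed down: 0 at the start, 0.008 m when a loose bolt is fully sunk
- tab3 (a point): Middle of the top of the upright tab on steel cover 3 (plate 56 x 50 x 3 mm, 90 g). The tab is 10 mm thick along the jig's y, 22 mm along x, 32 mm high above the plate; it stands near the far free edge, 44 mm beyond the hinge line, its top 35 mm above the hinge line. Its axes turn with the cover; shut, they are the jig's
- cover3 (a joint): Angle of cover 3 (rad): 0 lying shut, growing as its far edge is lifted and swings up towards the robot, stop at 1.2. Its weight and a light spring (1 to 2 N at the tab) always shut it when let go
- isolator: Grey isolator box fixed to the bench, 90 x 90 x 50 mm high, with a rotary handle on top at its centre; origin under its centre at bench level, z up, own -x is the side with a small black dot, which marks off
- handle_top (a point): Middle of the top of the handle's black grip bar, on the vertical turning axis, 95 mm above the bench. The bar is 52 mm long (along this point's x), 14 mm thick (along its y) and 34 mm high, above a round flange; a small pointer nose sticks out at the foot of its -x end
- handle (a joint): Angle of the isolator handle, counter-clockwise seen from above: 0 = off, against the stop (bar along the box's own x, nose at the dot); 1.2 rad = on, against the other stop. Stiff (about 0.1 N m): it stays where it is left
- phone: Loose phone lying in front of the jig, 72 x 150 x 8 mm; origin under its centre. A bystander
- tray: Loose white parts tray right of the jig, 80 x 56 x 20 mm; origin under its centre. A bystander
- spool: Loose grey spool standing left of the jig, 34 mm across, 24 mm high; origin under its centre. A bystander
- bottle: Loose white bottle beyond the isolator, 42 mm across, 110 mm high; origin under its centre. A bystander
- driver: Loose screwdriver, 170 mm long, lying at the back left. A bystander
- backcover: Loose blue phone back cover, 152 x 74 x 4 mm, at the far right; origin under its centre. A bystander
- blower: Loose green air blower standing at the back, 60 mm across, 130 mm high; origin under its centre. A bystander
Not all that is in view belongs to the job. What is shaped like the isolator but orange or pink is not meant.

How it is judged:
By the outcome, as a careful person would: the job done as asked, in the order asked, and still so for the second after the job is handed in, while the arm keeps its last pose, push and grip.
It also fails if it takes over 61 s, if anything falls off the work surface, if the arm or the gripper's body presses on something with over 40 N, if the wrist force passes 120 N, or if a joint passes its speed limit or range.

## Working session

There is one attempt and no reset: what is moved stays moved. The work goes in short steps, Python scripts to look and compute and a tool call to move; the robot and the scene stay as the last step left them, time stands still between calls to the robot, and variables do not carry over. Pictures are saved under pics/ and viewed, at most 10 in all, crops included, and the job is handed in when it is done.

Besides the shell and the picture viewer there is one more tool, called after "Request:" by a JSON object that holds its "fn" and its "kwargs". jog_arm: Moves the arm, as the interface text tells. Its arguments: {"type":"object","properties":{"targets":{"type":"array"}},"required":["targets"]}

```bash
mkdir -p pics
cat > h.py <<'E'
from plant import *
import numpy as np, cv2
from scipy.spatial.transform import Rotation as R
def cam(n):
    p=camera_params(n); f=192/np.tan(np.radians(p["fovy"])/2)
    if "rvec" in p:
        Rm=cv2.Rodrigues(np.array(p["rvec"],float))[0]; t=np.array(p["tvec"],float).ravel()
        return f,p["cx"],p["cy"],Rm.T,-Rm.T@t
    s=state(); q=s["tool_rot"]; T=R.from_quat([q[1],q[2],q[3],q[0]]).as_matrix()
    H=np.array(p["hand_eye"]); return f,p["cx"],p["cy"],T@H[:3,:3],T@H[:3,3]+np.array(s["tool_pos"])
def ray(c,u,v,z):  # pixel to plane at height z
    f,cx,cy,A,o=c; d=A@np.array([(u-cx)/f,(v-cy)/f,1]); return o+d*(z-o[2])/d[2]
def pts(c,D):  # depth image to world points
    f,cx,cy,A,o=c; v,u=np.mgrid[:384,:512]; P=np.stack([(u-cx)/f*D,(v-cy)/f*D,D],-1); return P@A.T+o
def proj(c,X):
    f,cx,cy,A,o=c; p=A.T@(np.array(X)-o); return p[0]/p[2]*f+cx,p[1]/p[2]*f+cy
E
python3 - <<'E'
from h import *
for n in("top","side"):
    c=cam(n); im,D=grab_frame(n); np.savez(n+".npz",im=im,D=D); cv2.imwrite(f"pics/{n}0.png",cv2.resize(im[...,::-1],(800,600),interpolation=cv2.INTER_CUBIC)); print(n,camera_params(n),c[4],(D>0).mean())
print(camera_params("wrist"),state())
E
```

```text
top {'fovy': 53.00306985619463, 'cx': 258.7030226705899, 'cy': 195.55215379743635, 'rvec': array([ 2.17894268, -2.1956567 ,  0.12621738]), 'tvec': array([-0.00314522,  0.53354478,  1.17526138])} [0.42586546 0.02354559 1.2181968 ] 0.9956512451171875
side {'fovy': 46.01470703404506, 'cx': 252.2604283179872, 'cy': 198.05817528119024, 'rvec': array([ 0.13707874, -2.75515955,  1.37054688]), 'tvec': array([0.54238168, 0.10787271, 1.43856045])} [0.40908885 1.13319176 0.96114167] 0.995849609375
{'fovy': 64.52374137214743, 'cx': 249.7417615767141, 'cy': 192.3120688312648, 'hand_eye': array([[-8.57185585e-04, -9.47427298e-01, -3.19969967e-01,
         8.30379091e-02],
       [ 9.99999555e-01, -9.37784525e-04,  9.78137258e-05,
        -4.60995150e-04],
       [-3.92734278e-04, -3.19969741e-01,  9.47427681e-01,
        -1.68884080e-01],
       [ 0.00000000e+00,  0.00000000e+00,  0.00000000e+00,
         1.00000000e+00]])} {'time': 0.1, 'joint_pos': array([ 1.11902909e+00,  5.33190033e-02,  1.61416985e+00,  1.31456885e-05,
        1.47603479e+00, -1.19004984e-01]), 'joint_vel': array([ 0.0004482 , -0.00115178, -0.00347612,  0.00055144,  0.00022817,
        0.00113835]), 'joint_efforts': array([-4.65922494e-04, -3.94903672e+01, -3.71362531e+01, -1.97925901e-04,
        3.92313232e-03,  3.88070146e-05]), 'tool_pos': array([0.2038817 , 0.59014555, 0.2039607 ]), 'tool_rot': array([-2.78092001e-04,  1.65615087e-01,  9.86189997e-01, -9.24601809e-04]), 'contact_force': array([ 0.96435603, -0.17583783, -0.48787797]), 'ft_torque': array([ 0.00314155, -0.03258443,  0.02815239]), 'grasp_force': 0.0, 'gripper_width': 0.9995745228226636}
```

View pics/top0.png

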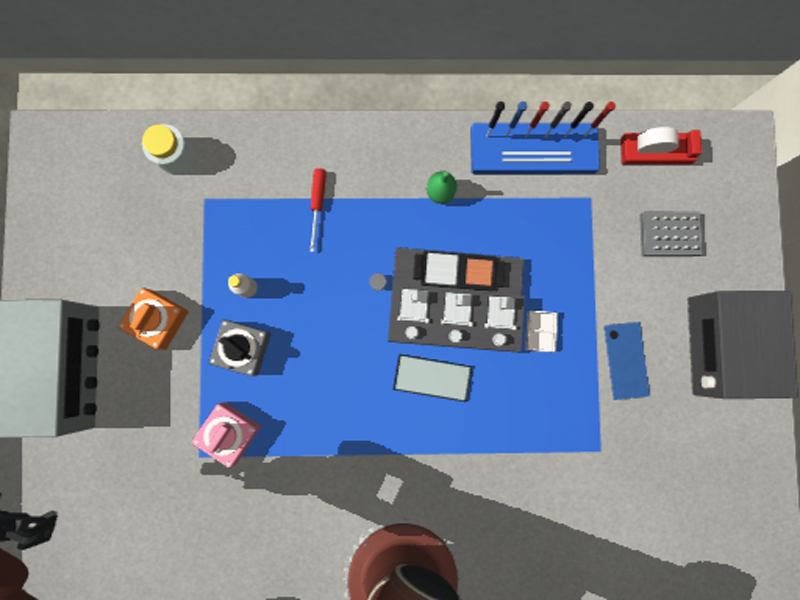

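View pics/side0.png

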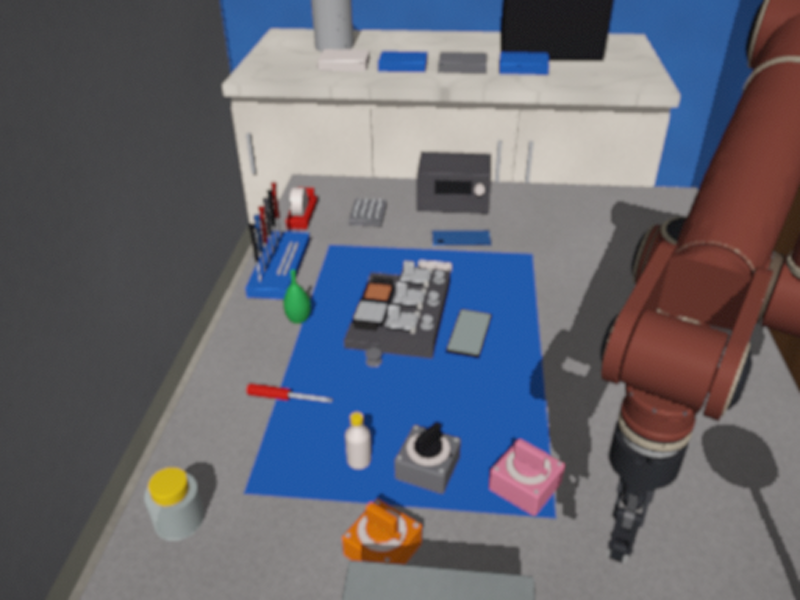

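Three isolator-shaped things in the top view (800x600): orange (153,318), pink (226,435) and grey (238,347). Grey fits the description, with its black bar and white ring. The jig is at about (460,305), its bolts at (412,332), (456,336) and (500,340), and the spool (377,282) and tray (543,331) sit close beside it. Next I measure, and confirm with an enlarged crop.

Run:
```python
from h import *
c=cam("top"); d=np.load("top.npz"); im,D=d["im"],d["D"]; P=pts(c,D); Z=P[...,2]
def blobs(m,lo,hi,tag):
    n,L,s,cc=cv2.connectedComponentsWithStats(m.astype(np.uint8))
    for i in range(1,n):
        if lo<=s[i,4]<=hi:
            q=P[L==i]; print(tag,s[i,4],cc[i].round(1),q.mean(0).round(4),"zmed",np.median(q[:,2]).round(4),np.ptp(q,0).round(3))
v,u=np.mgrid[:384,:512]
J=(u>245)&(u<340)&(v>155)&(v<230); I=(u>128)&(u<180)&(v>200)&(v<245)
print("bench z",np.median(Z[(u>200)&(u<240)&(v>230)&(v<280)]))
blobs(J&(Z>.083),3,200,"tab"); blobs(J&(Z>.064)&(Z<.08),10,200,"bolt?")
blobs(I&(Z>.083),10,500,"bar")
m=J&(Z>.015)&(u<337); 
for tag,mm in(("jig",J&(Z>.04)),("iso",I&(Z>.04)),("phone",(u>245)&(u<310)&(v>222)&(v<262)&(Z>.004)&(np.abs(im.astype(int)-im.mean(-1,keepdims=True)).max(-1)<25)),("bottle",(u>140)&(u<170)&(v>170)&(v<193)&(Z>.03))):
    q=P[mm][:,:2].astype(np.float32); (x,y),(w,h),a=cv2.minAreaRect(q); print(tag,x,y,w,h,a,np.median(Z[mm]))
a=cv2.resize(im[195:250,120:190,::-1],(420,330),interpolation=cv2.INTER_CUBIC);b=cv2.resize(im[150:230,230:365,::-1],(557,330),interpolation=cv2.INTER_CUBIC)[:,:380]
cv2.imwrite("pics/crop0.png",np.hstack([a,b]))
```

```text
bench z 0.0008580863699914065
tab 26 [265.2 188.3] [ 0.5437 -0.0229  0.1344] zmed 0.0909 [0.133 0.054 1.132]
tab 26 [293.6 191.2] [ 0.5353 -0.1035  0.133 ] zmed 0.0899 [0.123 0.137 1.135]
tab 29 [322.4 193.2] [ 0.5334 -0.1942  0.0898] zmed 0.0898 [0.021 0.01  0.011]
bolt? 37 [263.1 212.1] [ 0.4795 -0.0187  0.0714] zmed 0.0711 [0.018 0.018 0.011]
bolt? 33 [291.5 214.5] [ 0.4717 -0.1034  0.0711] zmed 0.0707 [0.021 0.016 0.01 ]
bolt? 34 [319.5 216.7] [ 0.4646 -0.1873  0.0712] zmed 0.0712 [0.018 0.015 0.007]
bar 99 [148.  221.6] [0.4531 0.31   0.1168] zmed 0.0947 [0.047 0.316 1.135]
jig 0.5214307308197021 -0.10812637209892273 0.26167991757392883 0.21044792234897614 85.67454528808594 0.052041813533349024
iso 0.4231434464454651 0.19833579659461975 0.3372561037540436 0.09216524660587311 75.60763549804688 0.05268304442631511
phone 0.39098691940307617 -0.07240293174982071 0.09975875914096832 0.18690736591815948 3.7615017890930176 0.00865489086035176
bottle 0.5125128030776978 0.17035993933677673 0.3385620713233948 0.04030611366033554 66.24078369140625 0.07667453840863592
```

View pics/crop0.png

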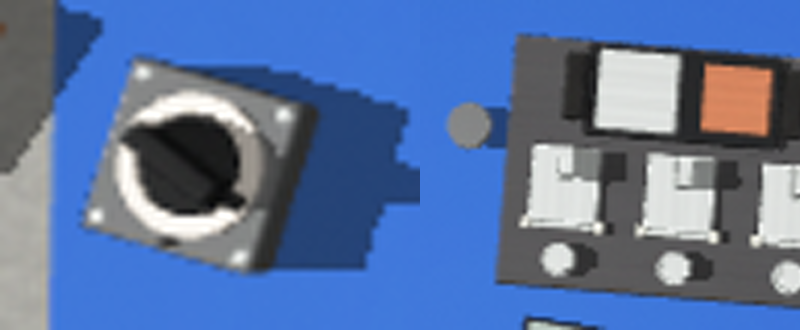

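The left crop confirms the grey isolator: the dot is at (168,243) and the nose at (232,200). The nose is about 66° counter-clockwise of the dot, so the handle is on and must turn clockwise. On the right are the jig, bolts and tabs. Now the filtered numbers and the first move.

```bash
cat >> h.py <<'E'
def goto(pos,zdir,ydir):
    """shift and turn in jog units from measured pose to TCP pos with tool z, closing axis y (sign picked as nearest)"""
    s=state(); q=s["tool_rot"]; T=R.from_quat([q[1],q[2],q[3],q[0]]); z=np.array(zdir,float); z/=np.linalg.norm(z)
    y=np.array(ydir,float); y-=z*(y@z); y/=np.linalg.norm(y)
    sh=T.inv().apply(np.array(pos)-s["tool_pos"])/.025
    for k in(1,-1):
        M=R.from_matrix(np.stack([np.cross(k*y,z),k*y,z],1)); print("t",round(s["time"],2),"shift",sh.round(2),"turn",(np.degrees((T.inv()*M).as_rotvec())/8).round(2),"j6",s["joint_pos"][5].round(2))
E
python3 - <<'E'
from h import *
c=cam("top"); d=np.load("top.npz"); im,D=d["im"],d["D"]; P=pts(c,D); Z=P[...,2]; ok=(D>0)&(Z<.3)
v,u=np.mgrid[:384,:512]; I=(u>128)&(u<180)&(v>200)&(v<245)&ok; J=(u>245)&(u<345)&(v>150)&(v<230)&ok
def rect(t,m):
    q=P[m].astype(np.float32); (x,y),wh,a=cv2.minAreaRect(q[:,:2].copy()); b=cv2.boxPoints(((x,y),wh,a)); e=b[1]-b[0]; g=b[2]-b[1]; L=e if np.hypot(*e)>np.hypot(*g) else g
    print(t,"c",round(x,4),round(y,4),"wh",np.round(wh,3),"long axis deg",np.degrees(np.arctan2(L[1],L[0])).round(1)%180,"mean",q.mean(0).round(4)); return np.array([x,y]),L
rect("iso",I&(Z>.035)&(Z<.06)); h,L=rect("bar",I&(Z>.085)); rect("jig",J&(Z>.04))
for i,(a,b) in enumerate(((250,280),(281,308),(309,340))): rect(f"tab{i+1}",J&(Z>.083)&(u>a)&(u<b))
rect("bottle",ok&(u>140)&(u<170)&(v>170)&(v<195)&(Z>.03)&(Z<.12)); print("dot",ray(c,148,235.5,.05),"nose",ray(c,158.7,228.3,.063))
g=np.array([-L[1],L[0],0]); goto([*h,.15],[0,0,-1],g)
E
```

```text
iso c 0.4531 0.3169 wh [0.09 0.09] long axis deg 163.2 mean [0.4526 0.3131 0.0511]
bar c 0.4537 0.317 wh [0.052 0.014] long axis deg 52.0 mean [0.4536 0.316  0.0943]
jig c 0.5397 -0.1101 wh [0.261 0.176] long axis deg 85.0 mean [ 0.5085 -0.1063  0.0545]
tab1 c 0.5481 -0.0257 wh [0.009 0.021] long axis deg 178.7 mean [ 0.5484 -0.0247  0.091 ]
tab2 c 0.5403 -0.1085 wh [0.009 0.018] long axis deg 178.6 mean [ 0.5397 -0.1086  0.0896]
tab3 c 0.5327 -0.1943 wh [0.01  0.021] long axis deg 176.1 mean [ 0.5334 -0.1942  0.0898]
bottle c 0.5732 0.3079 wh [0.036 0.04 ] long axis deg 151.2 mean [0.5714 0.3043 0.0784]
dot [0.4131096  0.32641334 0.05      ] nose [0.43424714 0.29183051 0.063     ]
t 0.1 shift [-13.02  -7.06   2.17] turn [-0.01 -0.01 -8.88] j6 -0.12
t 0.1 shift [-13.02  -7.06   2.17] turn [-1.000e-02  1.000e-02  1.362e+01] j6 -0.12
```

Request:
{"fn": "jog_arm", "kwargs": {"targets": [[[-13,-7.05,0],[0,0,-8.9],60],[[-13,-7.05,0],[0,0,-8.9],60],[[-13,-7.05,0],[0,0,-8.9],60],[[-13,-7.05,0],[0,0,-8.9],60],[[-13,-7.05,0],[0,0,-8.9],60],[[-13,-7.05,1],[0,0,-8.9],60],[[-13,-7.05,1.5],[0,0,-8.9],60],[[-13,-7.05,2],[0,0,-8.9],60]]}}

```text
time: 1.1
tool_pos: [0.454, 0.3164, 0.1534]
tool_rot: [-0.001, -0.438, 0.899, 0.0]
contact_force: [-0.5, 0.4, -0.1]
gripper_width: 0.601
grasp_force: 0.0
```

Run:
```python
from h import *
c=cam("wrist"); im,D=grab_frame("wrist"); cv2.imwrite("pics/w1.png",im[...,::-1]); P=pts(c,D); Z=P[...,2]
m=(D>0)&(Z>.085)&(Z<.105)&(np.hypot(P[...,0]-.4535,P[...,1]-.317)<.04)
q=P[m].astype(np.float32); print(len(q),cv2.minAreaRect(q[:,:2].copy()),np.median(q[:,2])); print(state()["tool_pos"],state()["joint_vel"].round(3))
a=np.radians(142); goto([.4535,.317,.068],[0,0,-1],[np.cos(a),np.sin(a),0])
```

```text
1100 ((0.45309925079345703, 0.31454402208328247), (0.050801075994968414, 0.013935613445937634), 51.3725471496582) 0.09479453
[0.4524301  0.31684729 0.15171224] [ 0.03  -0.01  -0.002  0.002  0.042  0.017]
t 1.15 shift [-0.05 -0.04  3.35] turn [ 0.02 -0.03 -0.01] j6 -2.0
t 1.15 shift [-0.05 -0.04  3.35] turn [-0.05 -0.03 22.49] j6 -2.0
```

View pics/w1.png

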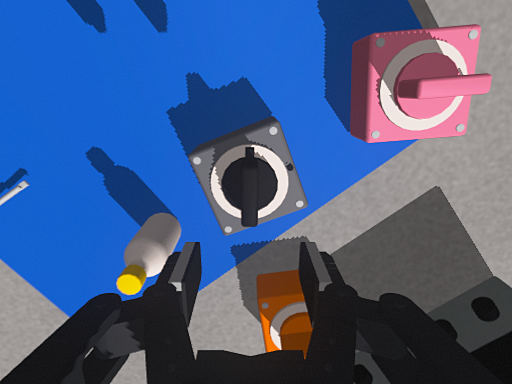

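The wrist view shows the grey box centred at (249,177), its dot at (290,167), the bar lined up between the pads, and the bottle clear at the left (150,240). I descend and grip.

Request:
{"fn": "jog_arm", "kwargs": {"targets": [[[-0.02,0,1.5],[0,0,0],45],[[-0.02,0,2.5],[0,0,0],45],[[-0.02,0,3.3],[0,0,0],45],[[-0.02,0,3.3],[0,0,0],45],[[-0.02,0,3.3],[0,0,0],5],[[-0.02,0,3.3],[0,0,0],5],[[-0.02,0,3.3],[0,0,0],5],[[-0.02,0,3.3],[0,0,0],5]]}}

```text
time: 2.15
tool_pos: [0.4544, 0.3184, 0.0731]
tool_rot: [0.0, -0.439, 0.898, 0.0]
contact_force: [-0.3, -0.1, 1.1]
gripper_width: 0.047
grasp_force: 0.0
```

Run:
```python
from h import *
c=cam("wrist"); s=state(); im,D=grab_frame("wrist"); i2,_=grab_frame("side")
cv2.imwrite("pics/w2.png",np.hstack([cv2.resize(im[...,::-1],(400,300)),cv2.resize(i2[240:330,230:350,::-1],(400,300))])); P=pts(c,D); print({k:np.round(s[k],3) for k in s})
```

```text
{'time': np.float64(2.15), 'joint_pos': array([ 0.477,  0.005,  1.891,  0.   ,  1.245, -2.003]), 'joint_vel': array([ 0.   ,  0.005,  0.004,  0.001, -0.004, -0.001]), 'joint_efforts': array([ 1.8000e-02, -3.4221e+01, -3.3991e+01,  1.0000e-03, -5.0000e-03,
        1.0000e-03]), 'tool_pos': array([0.454, 0.318, 0.073]), 'tool_rot': array([ 0.   , -0.439,  0.898,  0.   ]), 'contact_force': array([-0.3  , -0.076,  1.07 ]), 'ft_torque': array([0.043, 0.004, 0.048]), 'grasp_force': np.float64(0.0), 'gripper_width': np.float64(0.047)}
```

View pics/w2.png

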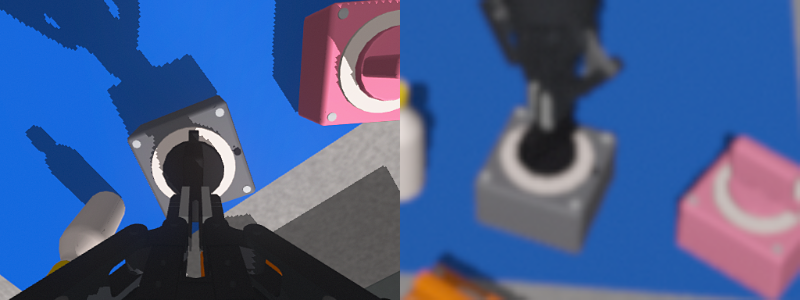

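Run:
```python
from h import *
c=cam("wrist"); s=state(); im,D=grab_frame("wrist"); 
cv2.imwrite("pics/w3.png",cv2.resize(im[150:384,150:370,::-1],(564,600),interpolation=cv2.INTER_CUBIC))
P=pts(c,D); q=s["tool_rot"]; T=R.from_quat([q[1],q[2],q[3],q[0]]); L=T.inv().apply(P.reshape(-1,3)-s["tool_pos"]).reshape(384,512,3)*1000
for r in (170,190,210,225,240,255,270,290,310): print(r,[(x,*L[r,x].round(0).astype(int)) for x in range(215,300,8)])
```

```text
170 [(215, np.int64(33), np.int64(-22), np.int64(23)), (223, np.int64(35), np.int64(-17), np.int64(19)), (231, np.int64(34), np.int64(-12), np.int64(20)), (239, np.int64(34), np.int64(-7), np.int64(20)), (247, np.int64(37), np.int64(-1), np.int64(10)), (255, np.int64(34), np.int64(4), np.int64(20)), (263, np.int64(34), np.int64(9), np.int64(20)), (271, np.int64(34), np.int64(14), np.int64(19)), (279, np.int64(34), np.int64(19), np.int64(23)), (287, np.int64(34), np.int64(25), np.int64(23)), (295, np.int64(34), np.int64(30), np.int64(23))]
190 [(215, np.int64(21), np.int64(-22), np.int64(19)), (223, np.int64(23), np.int64(-16), np.int64(12)), (231, np.int64(24), np.int64(-11), np.int64(11)), (239, np.int64(29), np.int64(-6), np.int64(-4)), (247, np.int64(29), np.int64(-1), np.int64(-5)), (255, np.int64(28), np.int64(3), np.int64(-3)), (263, np.int64(24), np.int64(9), np.int64(11)), (271, np.int64(23), np.int64(14), np.int64(12)), (279, np.int64(21), np.int64(19), np.int64(19)), (287, np.int64(21), np.int64(25), np.int64(19)), (295, np.int64(20), np.int64(30), np.int64(23))]
210 [(215,
[... 3141 characters left out ...]
279, np.int64(12), np.int64(11), np.int64(-73)), (287, np.int64(12), np.int64(14), np.int64(-73)), (295, np.int64(8), np.int64(18), np.int64(-67))]
310 [(215, np.int64(13), np.int64(-11), np.int64(-85)), (223, np.int64(13), np.int64(-9), np.int64(-84)), (231, np.int64(13), np.int64(-6), np.int64(-85)), (239, np.int64(3), np.int64(-4), np.int64(-72)), (247, np.int64(-119), np.int64(-2), np.int64(73)), (255, np.int64(-4), np.int64(2), np.int64(-64)), (263, np.int64(11), np.int64(5), np.int64(-82)), (271, np.int64(12), np.int64(7), np.int64(-84)), (279, np.int64(12), np.int64(10), np.int64(-83)), (287, np.int64(13), np.int64(13), np.int64(-84)), (295, np.int64(13), np.int64(16), np.int64(-84))]
```

View pics/w3.png

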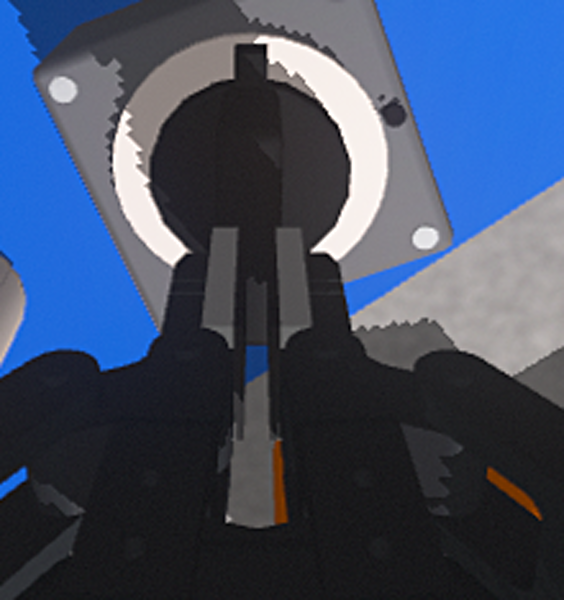

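Depth shows the bar top at tool z = -22 mm but the pad ends at about z = -31 mm. So the real fingertips are about 31 mm short of the stated TCP, and the fingers closed just above the bar. I reopen, go 35 mm lower and grip again.

Request:
{"fn": "jog_arm", "kwargs": {"targets": [[[0,-0.05,0],[0,0,0],45],[[0,-0.05,0],[0,0,0],45],[[0,-0.05,0],[0,0,0],45],[[0,-0.05,0.5],[0,0,0],45],[[0,-0.05,0.9],[0,0,0],45],[[0,-0.05,1.2],[0,0,0],45],[[0,-0.05,1.4],[0,0,0],45],[[0,-0.05,1.4],[0,0,0],45]]}}

```text
time: 3.3
tool_pos: [0.4547, 0.3174, 0.037]
tool_rot: [-0.001, -0.439, 0.898, -0.0]
contact_force: [0.1, 0.9, -0.2]
gripper_width: 0.45
grasp_force: 0.0
```

Request:
{"fn": "jog_arm", "kwargs": {"targets": [[[0,0,0],[0,0,0],5],[[0,0,0],[0,0,0],5],[[0,0,0],[0,0,0],5],[[0,0,0],[0,0,0],5],[[0,0,0],[0,0,0],5]]}}

```text
time: 3.92
tool_pos: [0.4557, 0.3176, 0.0382]
tool_rot: [0.001, -0.439, 0.898, -0.0]
contact_force: [2.0, -2.6, 3.5]
gripper_width: 0.155
grasp_force: 59.8
```

Gripped (13 mm, 60 N). Now the clockwise turn (+ about tool z).

Request:
{"fn": "jog_arm", "kwargs": {"targets": [[[0,0,0],[0,0,1.1],5],[[0,0,0],[0,0,2.2],5],[[0,0,0],[0,0,3.3],5],[[0,0,0],[0,0,4.4],5],[[0,0,0],[0,0,5.5],5],[[0,0,0],[0,0,6.6],5],[[0,0,0],[0,0,7.7],5],[[0,0,0],[0,0,8.4],5]]}}

```text
time: 4.92
tool_pos: [0.4566, 0.3148, 0.0382]
tool_rot: [0.002, 0.133, 0.991, -0.003]
contact_force: [4.0, -11.5, 5.1]
gripper_width: 0.155
grasp_force: 60.1
```

Request:
{"fn": "jog_arm", "kwargs": {"targets": [[[0,0,0],[0,0,0.3],5],[[0,0,0],[0,0,0.4],5],[[0,0,0],[0,0,0.4],5]]}}

```text
time: 5.3
tool_pos: [0.4566, 0.3148, 0.0382]
tool_rot: [0.002, 0.157, 0.988, -0.003]
contact_force: [4.1, -11.3, 5.3]
gripper_width: 0.154
grasp_force: 62.6
```

Run:
```python
from h import *
s=state(); print(s["ft_torque"],s["contact_force"],s["joint_pos"].round(2)); q=s["tool_rot"]; T=R.from_quat([q[1],q[2],q[3],q[0]]).as_matrix(); print("bar axis deg",np.degrees(np.arctan2(*T[1::-1,0])))
```

```text
[-1.83514533 -0.61988605  1.22092771] [  4.08194167 -11.26216073   5.32349064] [ 0.47  0.05  1.91 -0.01  1.18 -0.78]
bar axis deg 161.98637586110027
```

Request:
{"fn": "jog_arm", "kwargs": {"targets": [[[0,0,0],[0,0,0],45],[[0,0,0],[0,0,0],45],[[0,0,0],[0,0,0],45],[[0,0,-1.5],[0,0,0],45],[[0,0,-3.5],[0,0,0],45],[[0,0,-5],[0,0,0],45],[[0,0,-5],[0,0,0],45],[[0,0,-5],[0,0,0],45]]}}

```text
time: 6.3
tool_pos: [0.4544, 0.3175, 0.1616]
tool_rot: [-0.001, 0.159, 0.987, -0.0]
contact_force: [0.8, -0.2, -1.1]
gripper_width: 0.451
grasp_force: 0.0
```

Run:
```python
from h import *
c=cam("wrist"); s=state(); im,D=grab_frame("wrist"); cv2.imwrite("pics/w4.png",im[...,::-1]); P=pts(c,D); Z=P[...,2]; r=np.hypot(P[...,0]-.4535,P[...,1]-.317)
for t,m in(("bar",(Z>.085)&(Z<.105)&(r<.04)),("box",(Z>.044)&(Z<.056)&(r<.07))):
    q=P[m&(D>0)].astype(np.float32); print(t,len(q),cv2.minAreaRect(q[:,:2].copy()))
B=np.array([.4722,-.1035]); print(s["tool_pos"],s["joint_pos"].round(2)); y=[np.sin(np.radians(5)),np.cos(np.radians(5)),0]; print(s["ft_torque"],s["contact_force"])
goto([.4795,-.0187,.15],[0,0,-1],y)
```

```text
bar 1016 ((0.4528250992298126, 0.3151736259460449), (0.014002266339957714, 0.051159556955099106), 73.13322448730469)
box 5615 ((0.4529655873775482, 0.31507498025894165), (0.09014027565717697, 0.08957359194755554), 73.1977767944336)
[0.45440538 0.31750379 0.16164391] [ 0.48 -0.08  1.82  0.    1.41 -0.78]
[0.04531327 0.04482443 0.02127355] [ 0.78132554 -0.2464827  -1.12691568]
t 6.35 shift [ -5.18 -12.44   0.45] turn [-0.01 -0.02 -1.66] j6 -0.78
t 6.35 shift [ -5.18 -12.44   0.45] turn [-3.000e-02  2.000e-02  2.084e+01] j6 -0.78
```

View pics/w4.png

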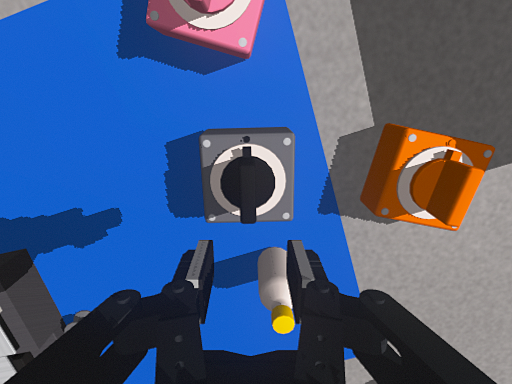

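Handle off confirmed: bar 73.1°, box 73.2°, and the nose (248,152) is at the dot (246,139). Now to above bolt 1 with the fingers shut.

Request:
{"fn": "jog_arm", "kwargs": {"targets": [[[-5.2,-12.4,0],[0,0,-1.65],0],[[-5.2,-12.4,0],[0,0,-1.65],0],[[-5.2,-12.4,0],[0,0,-1.65],0],[[-5.2,-12.4,0],[0,0,-1.65],0],[[-5.2,-12.4,0],[0,0,-1.65],0],[[-5.2,-12.4,0.5],[0,0,-1.65],0],[[-5.2,-12.4,1],[0,0,-1.65],0],[[-5.2,-12.4,1],[0,0,-1.65],0]]}}

```text
time: 7.35
tool_pos: [0.4795, -0.0165, 0.1348]
tool_rot: [-0.003, 0.044, 0.999, 0.001]
contact_force: [0.8, -0.5, -0.1]
gripper_width: -0.001
grasp_force: 0.0
```

```bash
cat >> h.py <<'E'
def scan():
    c=cam("wrist"); s=state(); im,D=grab_frame("wrist"); P=pts(c,D); Z=P[...,2]; q=s["tool_rot"]; T=R.from_quat([q[1],q[2],q[3],q[0]])
    L=T.inv().apply(P.reshape(-1,3)-s["tool_pos"]).reshape(P.shape)
    fin=(np.abs(L[...,0])<.03)&(np.abs(L[...,1])<.07)&(L[...,2]<-.02)
    for i,(b,t) in enumerate((((.4795,-.0187),(.548,-.025)),((.4720,-.1033),(.5405,-.1095)),((.4646,-.188),(.533,-.194)))):
        for n,p,lo,hi in(("bolt",b,.058,.08),("tab",t,.08,.1)):
            m=(D>0)&(Z>lo)&(Z<hi)&(np.hypot(P[...,0]-p[0],P[...,1]-p[1])<.022)&~fin
            if m.sum()>30:
                r=cv2.minAreaRect(P[m][:,:2].astype(np.float32)); print(n,i+1,m.sum(),np.round(r[0],4),np.round(r[1],3),round(r[2],1),"z",np.median(Z[m]).round(4))
    print("finger end z",np.percentile(L[...,2][fin&(D>0)&(np.abs(L[...,1])<.02)],99).round(4) if fin.any() else None, "tcp",s["tool_pos"].round(4)); return im,P,L
E
python3 - <<'E'
from h import *
im,P,L=scan(); cv2.imwrite("pics/w5.png",im[...,::-1]); goto([.4795,-.0187,.055],[0,0,-1],[np.sin(np.radians(5)),np.cos(np.radians(5)),0])
E
```

```text
bolt 1 518 [ 0.4792 -0.0215] [0.018 0.021] 84.4 z 0.0709
bolt 2 586 [ 0.4713 -0.1055] [0.02  0.021] 84.0 z 0.0708
tab 2 419 [ 0.5399 -0.1116] [0.01  0.022] 83.3 z 0.09
bolt 3 673 [ 0.4683 -0.1925] [0.021 0.03 ] 58.5 z 0.0705
tab 3 521 [ 0.5321 -0.1961] [0.011 0.022] 85.1 z 0.0895
finger end z -0.0346 tcp [ 0.4795 -0.0165  0.1348]
t 7.4 shift [ 0.01 -0.1   3.24] turn [ 0.01 -0.02 -0.  ] j6 -1.67
t 7.4 shift [ 0.01 -0.1   3.24] turn [-4.00e-02 -1.00e-02  2.25e+01] j6 -1.67
```

View pics/w5.png

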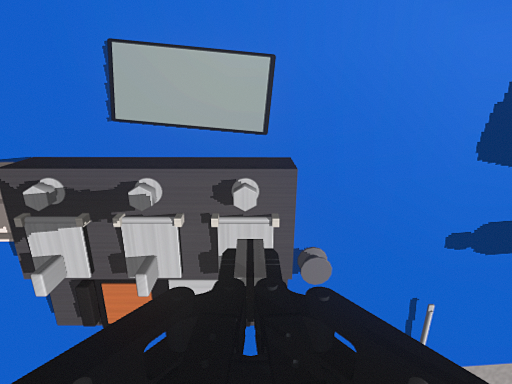

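The picture shows bolts 1, 2 and 3 at about (245,192), (150,192) and (45,190), the covers below them, the phone above, and the shut fingers at (250,245). The measured positions agree with the top view to within 3 mm. I descend gently onto bolt 1.

Request:
{"fn": "jog_arm", "kwargs": {"targets": [[[0,-0.14,2],[0,0,0],0],[[0,-0.14,3.2],[0,0,0],0],[[0,-0.14,3.5],[0,0,0],0],[[0,-0.14,3.6],[0,0,0],0],[[0,-0.14,3.7],[0,0,0],0],[[0,-0.14,3.8],[0,0,0],0],[[0,-0.14,3.8],[0,0,0],0]]}}

```text
time: 8.28
tool_pos: [0.4821, -0.0212, 0.0437]
tool_rot: [0.001, 0.044, 0.999, -0.0]
contact_force: [0.9, 0.1, 1.5]
gripper_width: 0.001
grasp_force: 0.9
```

Request:
{"fn": "jog_arm", "kwargs": {"targets": [[[0.05,0,0.1],[0,0,0],0],[[0.05,0,0.16],[0,0,0],0],[[0.05,0,0.16],[0,0,0],0]]}}

```text
time: 8.65
tool_pos: [0.4799, -0.0211, 0.0386]
tool_rot: [0.0, 0.044, 0.999, -0.0]
contact_force: [1.6, -1.0, 3.4]
gripper_width: 0.0
grasp_force: 1.0
```

Request:
{"fn": "jog_arm", "kwargs": {"targets": [[[0,0,0.08],[0,0,0],0],[[0,0,0.16],[0,0,0],0],[[0,0,0.16],[0,0,0],0]]}}

```text
time: 9.02
tool_pos: [0.48, -0.0211, 0.0366]
tool_rot: [-0.001, 0.044, 0.999, -0.0]
contact_force: [-6.2, -0.3, 15.2]
gripper_width: -0.001
grasp_force: 7.6
```

Request:
{"fn": "jog_arm", "kwargs": {"targets": [[[0,0,-2],[0,0,0],0],[[0,-0.5,-3.5],[0,0,0],0],[[0,-2.5,-3.5],[0,0,0],0],[[0,-3.4,-3.5],[0,0,0],0],[[0,-3.4,-3.5],[0,0,0],0]]}}

```text
time: 9.65
tool_pos: [0.4712, -0.1063, 0.1211]
tool_rot: [-0.001, 0.046, 0.999, 0.0]
contact_force: [0.9, 0.8, 0.1]
gripper_width: 0.002
grasp_force: 0.0
```

Run:
```python
from h import *
im,P,L=scan(); goto([.4718,-.1045,.043],[0,0,-1],[np.sin(np.radians(5)),np.cos(np.radians(5)),0]); print(state()["contact_force"])
```

```text
bolt 1 522 [ 0.4794 -0.0215] [0.022 0.019] 55.3 z 0.063
tab 1 439 [ 0.5473 -0.0277] [0.01  0.022] 86.3 z 0.0902
bolt 2 586 [ 0.4715 -0.1057] [0.019 0.021] 85.6 z 0.0708
bolt 3 650 [ 0.4683 -0.1878] [0.029 0.021] 27.9 z 0.0707
tab 3 417 [ 0.5317 -0.1964] [0.01  0.021] 84.2 z 0.09
finger end z -0.0346 tcp [ 0.4712 -0.1063  0.1211]
t 9.7 shift [-0.02  0.04  3.12] turn [ 0.01 -0.02 -0.02] j6 -1.86
t 9.7 shift [-0.02  0.04  3.12] turn [-3.000e-02 -1.000e-02  2.248e+01] j6 -1.86
[-0.16265446 -0.02916351 -0.10055127]
```

Bolt 1's top is now at 63 mm (it was 71 mm) and has stayed down, while bolts 2 and 3 are at 71 mm. Bolt 1 is the loose one, so I go to tab 1 with the fingers part open, closing along the jig's y.

Run:
```python
from h import *
a=np.radians(5); goto([.548,-.0262,.0355],[0,0,-1],[np.sin(a),np.cos(a),0])
```

```text
t 9.7 shift [-2.78  3.43  3.42] turn [ 0.01 -0.02 -0.02] j6 -1.86
t 9.7 shift [-2.78  3.43  3.42] turn [-3.000e-02 -1.000e-02  2.248e+01] j6 -1.86
```

Request:
{"fn": "jog_arm", "kwargs": {"targets": [[[-1.4,1.7,0],[0,0,0],40],[[-2.78,3.43,0],[0,0,0],40],[[-2.78,3.43,0],[0,0,0],40],[[-2.78,3.43,0.6],[0,0,0],40],[[-2.78,3.43,0.6],[0,0,0],40]]}}

```text
time: 10.32
tool_pos: [0.5467, -0.0262, 0.1044]
tool_rot: [-0.002, 0.044, 0.999, 0.0]
contact_force: [-0.5, 0.3, -0.1]
gripper_width: 0.399
grasp_force: 0.0
```

Run:
```python
from h import *
im,P,L=scan(); cv2.imwrite("pics/w6.png",im[...,::-1]); a=np.radians(5); goto([.548,-.0265,.0355],[0,0,-1],[np.sin(a),np.cos(a),0])
```

```text
bolt 1 707 [ 0.4793 -0.0213] [0.018 0.021] 85.2 z 0.063
tab 1 529 [ 0.5475 -0.0274] [0.01  0.022] 85.0 z 0.0907
bolt 2 942 [ 0.4719 -0.1054] [0.021 0.019] 55.1 z 0.0708
tab 2 675 [ 0.54   -0.1113] [0.011 0.022] 83.0 z 0.0902
bolt 3 355 [ 0.4659 -0.1844] [0.009 0.02 ] 79.3 z 0.0653
tab 3 331 [ 0.533  -0.1919] [0.004 0.022] 86.4 z 0.0844
finger end z -0.0321 tcp [ 0.5467 -0.0262  0.1044]
t 10.38 shift [-0.04  0.    2.79] turn [ 0.   -0.02 -0.01] j6 -1.67
t 10.38 shift [-0.04  0.    2.79] turn [-0.04 -0.   22.49] j6 -1.67
```

View pics/w6.png

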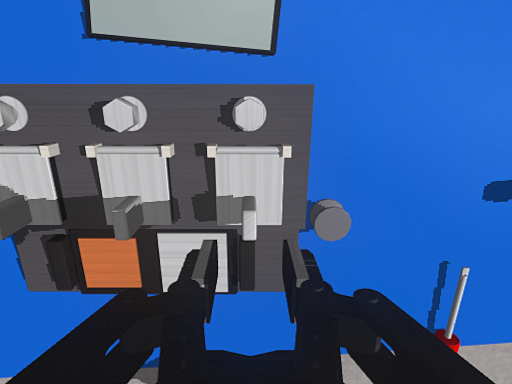

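Bolt 1 (248,112) is visibly lower, and tab 1 (250,218) is centred between the open pads. I descend and grip.

Request:
{"fn": "jog_arm", "kwargs": {"targets": [[[-0.03,-0.02,1.5],[0,0,0],40],[[-0.03,-0.02,2.4],[0,0,0],40],[[-0.03,-0.02,2.75],[0,0,0],40],[[-0.03,-0.02,2.75],[0,0,0],0],[[-0.03,-0.02,2.75],[0,0,0],0],[[-0.03,-0.02,2.75],[0,0,0],0],[[-0.03,-0.02,2.75],[0,0,0],0]]}}

```text
time: 11.25
tool_pos: [0.5502, -0.0271, 0.0392]
tool_rot: [0.0, 0.044, 0.999, -0.0]
contact_force: [-2.1, -1.0, 1.8]
gripper_width: 0.102
grasp_force: 60.3
```

Run:
```python
from h import *
s=state(); q=s["tool_rot"]; T=R.from_quat([q[1],q[2],q[3],q[0]]); p=s["tool_pos"]; print(s["ft_torque"],s["contact_force"])
a=np.radians(-5); X=np.array([np.cos(a),np.sin(a),0]); Y=np.array([-np.sin(a),np.cos(a),0])
H=np.array([.5476,-.0265,.056])-.044*X   # hinge point
for d in(5,10,15,20,25,30,35,40,45):
    r=R.from_rotvec(-Y*np.radians(d)); t=r.apply(p-H)+H; print(d,(T.inv().apply(t-p)/.025).round(2),(T.inv().apply(-Y)*d/8).round(2))
```

```text
[-0.08790302  0.34374291 -0.04726991] [-2.05010647 -1.02220016  1.80085826]
5 [-0.05 -0.   -0.16] [-0.   -0.62  0.  ]
10 [-0.09 -0.   -0.33] [-0.   -1.25  0.  ]
15 [-0.11 -0.   -0.51] [-0.   -1.87  0.  ]
20 [-0.12 -0.   -0.68] [-0.  -2.5  0. ]
25 [-0.11 -0.   -0.85] [-0.   -3.12  0.  ]
30 [-0.09 -0.   -1.02] [-0.   -3.75  0.  ]
35 [-0.05 -0.   -1.19] [-0.   -4.37  0.  ]
40 [ 0.   -0.   -1.36] [-0.01 -5.    0.  ]
45 [ 0.07 -0.   -1.51] [-0.01 -5.62  0.  ]
```

Gripped on the tab (60 N). I lift along the arc about the hinge, first to 20° while checking the force.

Request:
{"fn": "jog_arm", "kwargs": {"targets": [[[-0.05,0,-0.16],[0,-0.62,0],0],[[-0.09,0,-0.33],[0,-1.25,0],0],[[-0.12,0,-0.51],[0,-1.87,0],0],[[-0.13,0,-0.68],[0,-2.5,0],0],[[-0.13,0,-0.68],[0,-2.5,0],0]]}}

```text
time: 11.88
tool_pos: [0.553, -0.0274, 0.0559]
tool_rot: [0.174, 0.044, 0.984, -0.008]
contact_force: [2.2, -1.5, -3.7]
gripper_width: 0.099
grasp_force: 59.3
```

Request:
{"fn": "jog_arm", "kwargs": {"targets": [[[-0.05,0,-0.16],[0,-0.62,0],0],[[-0.09,0,-0.33],[0,-1.25,0],0],[[-0.12,0,-0.51],[0,-1.87,0],0],[[-0.13,0,-0.68],[0,-2.5,0],0],[[-0.12,0,-0.85],[0,-3.12,0],0],[[-0.12,0,-0.85],[0,-3.12,0],0],[[-0.12,0,-0.85],[0,-3.12,0],0]]}}

```text
time: 12.75
tool_pos: [0.5486, -0.0269, 0.0761]
tool_rot: [0.381, 0.041, 0.924, -0.017]
contact_force: [4.0, -3.0, -5.4]
gripper_width: 0.104
grasp_force: 59.5
```

Run:
```python
from h import *
s=state(); q=s["tool_rot"]; T=R.from_quat([q[1],q[2],q[3],q[0]]); print("tilt",np.degrees(np.arccos(-T.as_matrix()[2,2])),s["contact_force"],s["grasp_force"],s["joint_vel"].round(3))
c=cam("side"); im,D=grab_frame("side"); P=pts(c,D); u,v=proj(c,[.53,-.1,.07]); u,v=int(u),int(v)
ct=cam("top"); it,Dt=grab_frame("top"); cv2.imwrite("pics/fin.png",np.hstack([cv2.resize(im[v-50:v+50,u-60:u+60,::-1],(400,333)),cv2.resize(it[145:245,235:355,::-1],(400,333))]))
# cover 1 plate slope from wrist/side depth: points of the plate strip in the jig frame
a=np.radians(-5); X=np.array([np.cos(a),np.sin(a),0]); Y=np.array([-np.sin(a),np.cos(a),0]); H=np.array([.5476,-.0265,.056])-.044*X
for n,Q,I,DD in(("side",P,im,D),("top",pts(ct,Dt),it,Dt)):
    r=(Q-H); x,y,z=r@X,r@Y,r[...,2]; b=I.min(-1)>110
    for k in range(3):
        m=(DD>0)&b&(np.abs(y+.085*k)<.024)&(x>.004)&(x<.05)&(z>-.003)&(z<.045)&(np.abs(y+.085*k)>.007); 
        if m.sum()>15: print(n,k+1,m.sum(),"slope deg",np.degrees(np.arctan(np.polyfit(x[m],z[m],1)[0])).round(1),"max z",z[m].max().round(3))
```

```text
tilt 44.78596930566877 [ 3.97331984 -3.0186276  -5.41852638] 59.542327523231506 [ 0.001  0.007 -0.007 -0.002  0.005  0.003]
side 1 69 slope deg 40.9 max z 0.044
side 2 23 slope deg 25.8 max z 0.032
side 3 65 slope deg 20.4 max z 0.037
top 1 66 slope deg 43.6 max z 0.045
top 2 161 slope deg 1.3 max z 0.01
top 3 165 slope deg 1.4 max z 0.022
```

View pics/fin.png

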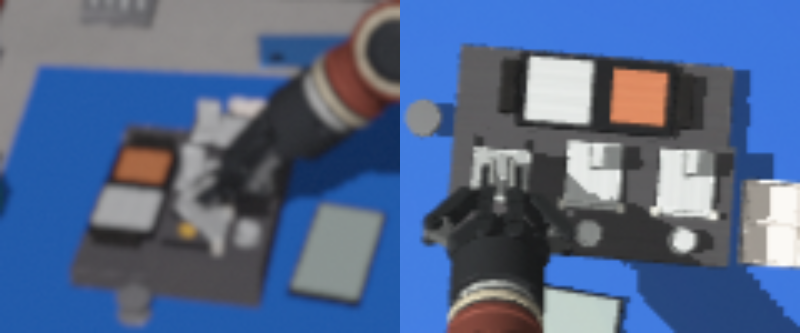

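The final picture shows cover 1 open at about 44° in the grip with the brass nut visible at (187,230), covers 2 and 3 flat at about 1°, and the spool, tray and phone in place. I hand it in.

```bash
python3 -c "
from plant import *
print(job_done())"
```

```text
the job is handed in; nothing more can be done
None
```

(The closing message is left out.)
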